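# Tip out the coffee machine's drip grid and stand it in the rack

## Robot

A 6-joint arm with a two-finger parallel gripper is mounted at the origin on a cart in front of the work surface, level with it; the furniture and walls round the work are solid. World frame = base frame: x ahead of the robot, y to its left, z up, the work surface at z = 0. Lengths are in m, angles in rad, forces in N, time in s.
With the tool pointing down it reaches from about 0.25 to 0.775 m from the base axis. Payload 4 kg.
Tool frame: the origin (TCP) lies at the very end of the fingers, on their centre line; the grasp point (between the pads) lies 19 mm behind it; z points along the fingers, y is the line along which they close (so a half turn about z gives the same grasp; the last joint's range is limited). The gripper opens to 94 mm and grips with 3 to 60 N. Pads are 16 mm wide; open, the fingers measure 119 mm over their backs; the gripper's body (75 mm by 177 mm) begins 78 mm behind the grasp point.
Start: joints at [-1.408, 0.087, 1.371, -0, 1.684, -0.103], TCP at [0.144, -0.531, 0.206] pointing down, gripper open.
Joint ranges: [-3.1, 3.1], [-0.76, 2.03], [0.27, 2.55], [-1.08, 4.22], [0.17, 2.65], [-2.57, 2.57]. Speed limits (rad/s): [2.79, 2.79, 3.14, 3.14, 3.14, 3.14].

## Interface

Orientations are given as [roll, pitch, yaw] about the fixed x, y, z axes, in that order (R = Rz(yaw) Ry(pitch) Rx(roll)).
In Python, from bench import robot gives the robot as it stands. The module is installed in compiled form; this text tells all that it offers.
- The arm moves only by the tool move_arm, never from a script. Its argument "deltas" is one flat list of numbers, 7 for each row, row after row: the turn, a rotation vector about the tool's x, y, z in rad, then the shift along the tool's x, y, z in cm, then the closure, from -1 (fully open) to 1 (shut). A call has 1 to 8 rows; each row is the pose to reach, as a shift and turn from the pose commanded when the call began, along the tool's axes at that moment; what a row does not reach only later rows make up. A row lasts 1/10 s, in which the tool goes at most 50 mm and 8.59 degrees, less where a joint would pass 70% of its speed; a pose out of reach is approached as far as the arm can. A call with a gripper value outside its range is refused whole. The fingers move at their own pace and stop on an object; the grip force is fixed at half the most. Time passes only in rows, so rows that repeat a pose let the fingers close. It gives the time, the measured TCP pose, the force, the opening and the grip force at its end, in the units of the state.
- robot.get_obs(): the state, without advancing time (a new reading comes with each control period).
- robot.snapshot(name): name is "scene" or "top"; returns a dict with "image" (400x640x3 uint8, red, green, blue), "depth" (400x640 float32, m along the optical axis (not along the pixel's ray), 0 where there is no reading), "fov_y" (degrees; the focal length in pixels is half the picture's height over the tangent of half this angle, whatever the lens; pixels are square), "cx", "cy" (the principal point, pixels), "D" ([k1, k2, p1, p2, k3] as OpenCV has them; the pictures are not rectified), "origin" and "orientation" of the camera in the world. Camera axes: x right, y up, looking along -z (the intrinsics and any distortion apply to the point x, -y, -z); pixel columns grow to the right and rows downward; lengths in m; the calibration is good to about 2 mm. A picture is of the moment at which its call begins.
- robot.close_job(): hands the job in; it is judged then, once.
The state is a dict: "time": time; "joint_positions": joint angles; "qvel": joint speeds; "joint_torque": joint torques, N m; "tool_pos": TCP position; "ee_rot": TCP orientation; "wrist_force": force on the tool from outside, world axes, zero at the start; "wrist_torque": the same for the moment, N m; "width": finger opening in m; "finger_force": force on a finger pad.
Only numpy, scipy, OpenCV 4.12 (cv2) and the standard library are available. Lean on these libraries where they do the work, as an engineer would, in place of code of your own. Each camera call takes 0.05 s, during which the arm holds its last target. There are 200 camera calls.

## Task

The coffee machine's drip grid needs to drain: press down its back end, under the spout, so that its front end tips up out of the tray, then take the grid by the raised end, lift it out and stand it on end in a free slot of the little wire draining rack. Do not drop it, and leave the espresso cup and the little bowl where they are.

Things in the scene. Friction and masses are not known exactly. Their poses are not given: they have to be found in the camera images.
- drip_grid: loose slotted steel grid, 96 (x) by 60 (y) mm, 0.12 to 0.26 kg; origin: centre of its underside, z out of its top face, -x to its front end. Top face at z = 14 mm, turned-down edge to z = 5 mm, a cross rod 6 mm thick below it (axis along y at x = 6, z = 3 mm). At the start it lies flush in the drip tray, with gaps of 2 mm (14 mm behind it): no room to grip it
- press_mark (a point): black dot on the grid's top, 14 mm from its back end: the place to press. The grid rocks on its cross rod: a push of a few newtons sinks it about 13 mm to a stop and tips the front end up by about 26 degrees; let go, it stays tipped. A tool here must lean about 30 to 40 degrees to the machine's front: the spout and head are above, the rising front end is below
- front_edge (a point): middle of the grid's front edge, half way down the turned-down edge (grid frame -48, 0, 9.5 mm). Tipped, it stands about 18 mm over the tray's rim, so that the grid can be gripped there across its 60 mm width; it then lifts straight up and out
- coffee_machine: slim red coffee machine, fixed; origin on the worktop under the middle of the grid as it lies in the tray, +x to the back. Black tray 72 mm wide, x = -54 to 66 mm. Column 120 mm wide from x = 66 mm back. The brew head (120 mm wide) overhangs the tray from x = 14 mm back, 212 mm above the worktop; its spout (18 mm thick, at x = 40 mm) comes down to 183 mm
- tray_center (a point): point in the drip tray's mouth, level with its rim, 50 mm above the worktop: the middle of the grid's top face while it lies flush
- rack: small wire rack, fixed, 139 (x) by 126 (y) mm; origin on the worktop under its middle. Four hoops, 45 mm wide (y), 73 mm high, cross it at x = -30, 0, 30, 60 mm, leaning 15 degrees with tops to -x. Outer rim wire 41 mm high. Slots between hoops are 24 mm wide, square to the hoops; the rear one holds a saucer 110 mm across, front and middle ones are free
- front_slot (a point): middle of the floor of the free front slot (rack frame -15, 0, 14 mm), level with the two floor wires (y = -20 and 20 mm) that the grid's short end stands on; the grid's width goes along the rack's y and it leans like the hoops
- middle_slot (a point): the same for the free middle slot (rack frame 15, 0, 14 mm)
- espresso_cup: white espresso cup with a handle, 62 mm wide, 56 mm high, right of the drip tray; origin: centre of its foot
- oval_bowl: small cream oval bowl, 82 by 102 mm, 38 mm high, left of the rack; origin: centre of its foot
There are look-alikes about, which are no part of the job. There is more than one size of the drip_grid; the job needs the larger.

How it is judged:
By the outcome, as a careful person would: the job done as asked, in the order asked, and still so for the second after the job is handed in, with the robot touching nothing.
It also fails if it takes over 54 s, if anything falls off the work surface, if the arm or the gripper's body presses on something with over 40 N, if the wrist force passes 120 N, or if a joint passes its speed limit or range.

## Working session

There is one attempt and no reset: what is moved stays moved. The work goes in short steps, Python scripts to look and compute and a tool call to move; the robot and the scene stay as the last step left them, time stands still between calls to the robot, and variables do not carry over. Pictures are saved under pics/ and viewed, at most 11 in all, crops included, and the job is handed in when it is done.

Besides the shell and the picture viewer there is one more tool, called after "Call:" as name(argument=value, ...), one argument or row to a line, values as JSON. move_arm: Moves the arm, as the interface text tells. Its arguments: {"type":"object","properties":{"deltas":{"type":"array","items":{"type":"number"}}},"required":["deltas"]}

```bash
mkdir -p pics; cat > h.py <<'E'
import numpy as np, cv2
from scipy.spatial.transform import Rotation as R
from bench import robot
def snap(n):
    s=robot.snapshot(n); h,w=s['image'].shape[:2]
    f=h/2/np.tan(np.radians(s['fov_y'])/2)
    s['K']=np.array([[f,0,s['cx']],[0,f,s['cy']],[0,0,1]]); s['Dv']=np.array(s['D'],float)
    o=np.array(s['orientation']); s['R']=R.from_euler('xyz',o).as_matrix() if o.shape==(3,) else o
    return s
def rays(s,px):
    p=cv2.undistortPoints(np.array(px,float).reshape(-1,1,2),s['K'],s['Dv']).reshape(-1,2)
    d=np.c_[p[:,0],-p[:,1],-np.ones(len(p))]
    return d@s['R'].T
def onz(s,px,z):
    d=rays(s,px); o=np.array(s['origin']); return o+d*((z-o[2])/d[:,2])[:,None]
def bydepth(s,px):
    d=rays(s,px); return np.array(s['origin'])+d*np.array([s['depth'][int(v),int(u)] for u,v in px])[:,None]
def proj(s,P):
    c=(np.atleast_2d(P)-np.array(s['origin']))@s['R']; c[:,1:]*=-1
    return cv2.projectPoints(c,np.zeros(3),np.zeros(3),s['K'],s['Dv'])[0].reshape(-1,2)
def save(s,n,crop=None,k=1):
    im=s['image'][...,::-1]
    if crop: a,b,c,d=crop; im=im[b:d,a:c]
    cv2.imwrite('pics/'+n+'.png',cv2.resize(im,None,fx=k,fy=k,interpolation=cv2.INTER_CUBIC))
E
python3 - <<'E'
from h import *
for n in('scene','top'):
    s=snap(n); save(s,n+'0'); print(n,s['origin'],s['orientation'],s['fov_y'],s['cx'],s['cy'],s['D'])
print(robot.get_obs())
E
```

```text
scene [ 0.02390677 -0.72523028  1.10549346] [ 0.66061079  0.01649493 -0.66280899] 42.34746434247091 326.2198287807243 209.6864321276855 [-0.06918557  0.          0.          0.          0.        ]
top [-0.07049696  0.11789049  1.43606544] [ 0.43041102  0.01078601 -1.90343389] 43.09875930478829 321.9986868835831 191.16360220258863 [-0.06406865  0.          0.          0.          0.        ]
{'time': 0.1, 'joint_positions': array([-1.40811648e+00,  8.78952723e-02,  1.37211501e+00,  8.16950635e-07,
        1.68361251e+00, -1.03126734e-01]), 'qvel': array([ 0.00053101, -0.00195759, -0.003332  ,  0.00038992, -0.00109951,
       -0.00016335]), 'joint_torque': array([ 1.91250299e-03, -3.41253269e+01, -3.03302014e+01,  7.19972025e-02,
        3.04574682e-02, -9.75577336e-05]), 'tool_pos': array([ 0.1443775 , -0.530188  ,  0.20440745]), 'ee_rot': array([-3.13957338e+00, -2.09799009e-04,  2.65806464e-01]), 'wrist_force': array([ 0.64380806, -0.22511383,  0.55424351]), 'wrist_torque': array([-0.02460565, -0.02788902, -0.02601677]), 'finger_force': 0.0, 'width': 0.0939385267355527}
```

View pics/scene0.png

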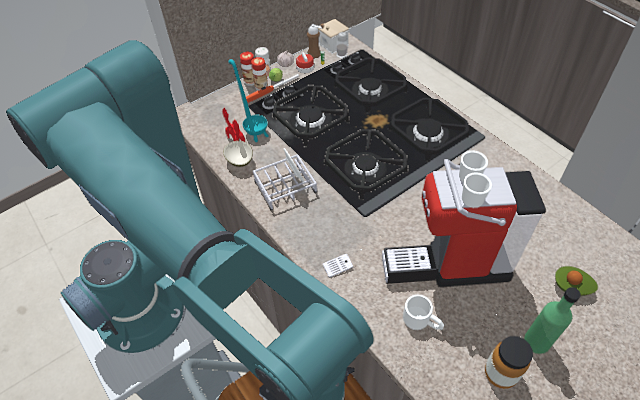

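View pics/top0.png

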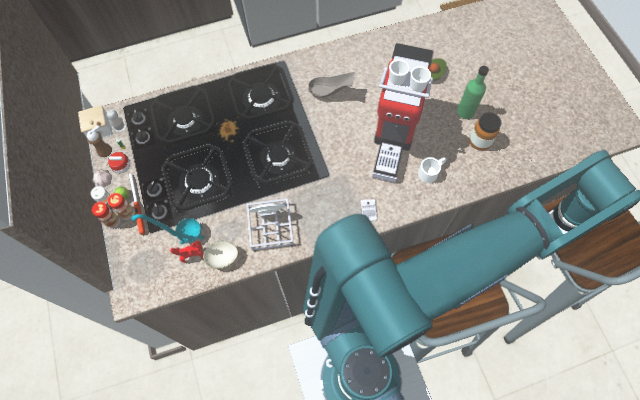

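The scene view shows the tray grid at (408,260), a small decoy grid at (338,265), the rack at (284,178), and the cup at (418,312). In the top view these are at (388,158), (369,210), (272,223) and (430,170).

```bash
python3 - <<'E'
from h import *
a=snap('scene');b=snap('top')
k=6
def c(s,x,y,w,h): return cv2.resize(s['image'][y:y+h,x:x+w,::-1],(w*5,h*5),interpolation=cv2.INTER_CUBIC)
im=np.vstack([np.hstack([c(a,375,235,75,55),c(b,355,130,75,55)]),np.hstack([c(a,245,148,75,65),c(b,237,193,75,65)])])
cv2.imwrite('pics/crop1.png',im); print(im.shape)
print('decoy',bydepth(a,[(338,265)]),'grid',bydepth(a,[(405,260)]))
E
```

```text
(600, 750, 3)
decoy [[ 0.45062716 -0.19678311  0.00685839]] grid [[ 0.56909414 -0.30675705  0.04890496]]
```

View pics/crop1.png

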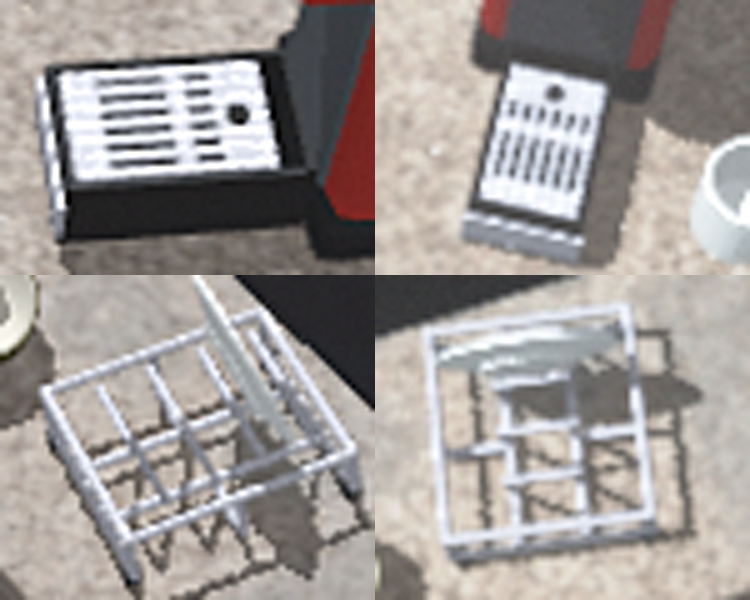

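The crops show the grid with its black dot (scene about (422.5,258)). The rack has rim corners visible in both views, with the saucer marking its rear (+x) end.

```bash
python3 - <<'E'
from h import *
S={'scene':snap('scene'),'top':snap('top')}
roi={'scene':(385,245,432,276),'top':(372,139,404,176)}
for n,s in S.items():
    x0,y0,x1,y1=roi[n]
    g=s['image'].astype(int).min(2); m=np.zeros(g.shape,np.uint8); m[y0:y1,x0:x1]=(g[y0:y1,x0:x1]>150)*255
    m=cv2.morphologyEx(m,cv2.MORPH_CLOSE,np.ones((7,7)))
    k,l,st,ce=cv2.connectedComponentsWithStats(m); i=1+np.argmax(st[1:,4]); print(n,st[i])
    v,u=np.nonzero(l==i); P=onz(s,np.c_[u,v],0.05)
    (c,sz,an)=cv2.minAreaRect((P[:,:2]*1000).astype(np.float32)); print(' rect',c,sz,an)
    # dot
    d={'scene':(375+238/5,235+114/5),'top':(355+(555-375)/5,130+94/5)}[n]
    x,y=map(round,d); w=(255-g[y-3:y+4,x-3:x+4]).astype(float); w[w<100]=0
    vv,uu=np.mgrid[y-3:y+4,x-3:x+4]; d=((uu*w).sum()/w.sum(),(vv*w).sum()/w.sum())
    print(' dot',d,onz(s,[d],0.05))
    S[n]['dot']=d
    q={'scene':[(48,388),(262,318),(352,447),(128,538)],'top':[(445,540),(430,328),(628,310),(650,520)]}[n]
    o=(245,148,0) if n=='scene' else (237,193,375)
    px=[(o[0]+(a-o[2])/5-.4,o[1]+(b-275)/5-.4) for a,b in q]
    P=onz(s,px,0.040); print(' rack',P.round(4).tolist(),P.mean(0), [np.linalg.norm(P[i]-P[i-1]).round(4) for i in range(4)])
    print([np.degrees(np.arctan2(*(P[i]-P[i-1])[[1,0]])).round(1) for i in range(4)])
E
```

```text
scene [ 385  245   46   31 1057]
 rect (572.3463745117188, -309.13177490234375) (85.09442138671875, 108.31867218017578) 51.30748748779297
 dot (np.float64(422.03297400126826), np.float64(257.4663918833228)) [[ 0.60557149 -0.32765749  0.05      ]]
 rack [[0.4486, 0.1742, 0.04], [0.5734, 0.1426, 0.04], [0.5546, 0.0329, 0.04], [0.423, 0.0567, 0.04]] [0.49987404 0.10161794 0.04      ] [np.float64(0.1203), np.float64(0.1288), np.float64(0.1112), np.float64(0.1338)]
[np.float64(77.7), np.float64(-14.2), np.float64(-99.7), np.float64(169.7)]
top [372 139  29  37 821]
 rect (579.8477172851562, -301.823974609375) (87.8445816040039, 127.3406753540039) 68.52595520019531
 dot (np.float64(390.325), np.float64(148.82439024390243)) [[ 0.60293636 -0.32536329  0.05      ]]
 rack [[0.4446, 0.175, 0.04], [0.5768, 0.1472, 0.04], [0.5486, 0.0309, 0.04], [0.4171, 0.0588, 0.04]] [0.4967852  0.10296622 0.04      ] [np.float64(0.1194), np.float64(0.135), np.float64(0.1196), np.float64(0.1344)]
[np.float64(76.7), np.float64(-11.9), np.float64(-103.6), np.float64(168.0)]
```

```bash
python3 - <<'E'
from h import *
for n,q,o in (('scene',[(62,70),(256,60),(282,168),(74,181)],(375,235,0)),('top',[(478,203),(511,66),(608,83),(576,219)],(355,130,375))):
    s=snap(n); px=[(o[0]+(a-o[2])/5-.4,o[1]+b/5-.4) for a,b in q]
    P=onz(s,px,0.05); print(n,P.round(4).tolist(),P.mean(0),[np.linalg.norm(P[i]-P[i-1]).round(4) for i in range(4)],[np.degrees(np.arctan2(*(P[i]-P[i-1])[[1,0]])).round(1) for i in range(4)])
    # red machine column side / head mask direction via point cloud
    d=s['depth']; im=s['image'].astype(int); v,u=np.nonzero((im[...,0]>120)&(im[...,1]<70)&(im[...,2]<70)&(d>0))
    W=bydepth(s,np.c_[u,v]); k=(abs(W[:,0]-.68)<.2)&(abs(W[:,1]+.35)<.2)
    print(cv2.minAreaRect((W[k][:,:2]*1000).astype(np.float32)),W[k].min(0),W[k].max(0))
E
```

```text
scene [[0.5568, -0.2557, 0.05], [0.6349, -0.3108, 0.05], [0.601, -0.3627, 0.05], [0.5189, -0.3061, 0.05]] [ 0.57790963 -0.3088474   0.05      ] [np.float64(0.063), np.float64(0.0956), np.float64(0.062), np.float64(0.0997)] [np.float64(53.1), np.float64(-35.2), np.float64(-123.1), np.float64(145.4)]
((623.6298828125, -384.5891418457031), (95.99256134033203, 196.21322631835938), 25.60877227783203) [ 0.56143201 -0.45709597  0.04139373] [ 0.70744667 -0.2771532   0.30562917]
top [[0.5487, -0.253, 0.05], [0.632, -0.3083, 0.05], [0.6004, -0.3612, 0.05], [0.5186, -0.3055, 0.05]] [ 0.57492877 -0.30699947  0.05      ] [np.float64(0.0606), np.float64(0.0999), np.float64(0.0616), np.float64(0.0989)] [np.float64(60.2), np.float64(-33.6), np.float64(-120.8), np.float64(145.7)]
((610.620849609375, -337.9101867675781), (105.1231689453125, 72.95993041992188), 61.77337646484375) [ 0.5626198  -0.40097675  0.06325854] [ 0.66312282 -0.27894682  0.30005806]
```

```bash
cat >> h.py <<'E'
M=(np.array([.576,-.3077,0]),np.radians(-34)); K_=(np.array([.4975,.1025,0]),np.radians(-12.4))
def pt(F,p): return F[0]+R.from_euler('z',F[1]).apply(p)
def go(pos,psi,lean,flip=True):
    "delta to tool at pos, leaning lean deg (tool z = fwd*sin - up*cos), heading psi"
    L=np.radians(lean); z=np.array([np.sin(L),0,-np.cos(L)]); y=np.array([0,1. if flip else -1.,0]); x=np.cross(y,z)
    T=R.from_euler('z',psi)*R.from_matrix(np.c_[x,y,z])
    o=robot.get_obs(); C=R.from_euler('xyz',o['ee_rot'])
    print('rot',(C.inv()*T).as_rotvec().round(3),'shift cm',(C.inv().apply(pos-o['tool_pos'])*100).round(2),'t',round(o['time'],2),'q',o['joint_positions'].round(2),'F',o['wrist_force'].round(1),'w',round(o['width'],4))
E
python3 - <<'E'
from h import *
go(pt(M,[-.06,0,.22]),M[1],33)
go(pt(M,[-.06,0,.22]),M[1],33,False)
E
```

```text
rot [-0.653 -0.3   -2.206] shift cm [ 43.58 -14.72  -1.46] t 0.4 q [-1.41  0.09  1.37 -0.    1.68 -0.1 ] F [-0.5  0.3 -0.3] w 0.0943
rot [-0.247  0.54   0.835] shift cm [ 43.58 -14.72  -1.46] t 0.4 q [-1.41  0.09  1.37 -0.    1.68 -0.1 ] F [-0.5  0.3 -0.3] w 0.0943
```

Call:
move_arm(
  deltas=[-0.65, -0.3, -2.2, 43.6, -14.7, -1.5, 1, -0.65, -0.3, -2.2, 43.6, -14.7, -1.5, 1, -0.65, -0.3, -2.2, 43.6, -14.7, -1.5, 1, -0.65, -0.3, -2.2, 43.6, -14.7, -1.5, 1, -0.65, -0.3, -2.2, 43.6, -14.7, -1.5, 1, -0.65, -0.3, -2.2, 43.6, -14.7, -1.5, 1, -0.65, -0.3, -2.2, 43.6, -14.7, -1.5, 1, -0.65, -0.3, -2.2, 43.6, -14.7, -1.5, 1],
)

```text
time: 1.2
tool_pos: [0.4781, -0.3062, 0.2191]
ee_rot: [2.948, 0.298, 1.397]
wrist_force: [0.4, -0.7, 0.7]
width: 0.0332
finger_force: 0.0
```

```bash
python3 - <<'E'
from h import *
go(pt(M,[-.06,0,.22]),M[1],33); print(robot.get_obs()['tool_pos'])
E
```

```text
rot [-0.314 -0.143 -1.058] shift cm [ 3.79  4.35 -0.43] t 1.2 q [-0.55 -0.09  1.56 -0.2   1.38 -0.39] F [ 0.4 -0.7  0.7] w 0.0332
[ 0.47807626 -0.30624592  0.2191006 ]
```

Call:
move_arm(
  deltas=[-0.314, -0.143, -1.058, 3.8, 4.35, -0.4, 1, -0.314, -0.143, -1.058, 3.8, 4.35, -0.4, 1, -0.314, -0.143, -1.058, 3.8, 4.35, -0.4, 1, -0.314, -0.143, -1.058, 3.8, 4.35, -0.4, 1, -0.314, -0.143, -1.058, 3.8, 4.35, -0.4, 1, -0.314, -0.143, -1.058, 3.8, 4.35, -0.4, 1, -0.314, -0.143, -1.058, 3.8, 4.35, -0.4, 1, -0.314, -0.143, -1.058, 3.8, 4.35, -0.4, 1],
)

```text
time: 2.0
tool_pos: [0.5241, -0.2761, 0.2189]
ee_rot: [3.141, 0.574, 2.544]
wrist_force: [0.2, 0.2, -0.2]
width: 0.0004
finger_force: 0.0
```

```bash
python3 - <<'E'
from h import *
go(pt(M,[.03,0,.07]),M[1],33)
E
```

```text
rot [-0.001 -0.002 -0.003] shift cm [ 0.48  0.3  17.43] t 2.0 q [-0.57 -0.23  1.76 -0.01  1.05 -1.54] F [ 0.2  0.2 -0.2] w 0.0004
```

Call:
move_arm(
  deltas=[0, 0, 0, 0.5, 0.3, 4, 1, 0, 0, 0, 0.5, 0.3, 8, 1, 0, 0, 0, 0.5, 0.3, 12, 1, 0, 0, 0, 0.5, 0.3, 15, 1, 0, 0, 0, 0.5, 0.3, 16.5, 1, 0, 0, 0, 0.5, 0.3, 17.4, 1, 0, 0, 0, 0.5, 0.3, 17.4, 1],
)

```text
time: 2.7
tool_pos: [0.6009, -0.3243, 0.0689]
ee_rot: [3.139, 0.572, 2.54]
wrist_force: [-0.3, -0.4, 0.5]
width: 0.0005
finger_force: 0.0
```

```bash
python3 - <<'E'
from h import *
go(pt(M,[.039,0,.055]),M[1],33)
a=snap('scene');b=snap('top')
def c(s,x,y,w,h): return cv2.resize(s['image'][y:y+h,x:x+w,::-1],(w*5,h*5),interpolation=cv2.INTER_CUBIC)
cv2.imwrite('pics/press1.png',np.hstack([c(a,375,215,75,80),c(b,355,120,75,80)]))
E
```

```text
rot [-0.002 -0.004 -0.007] shift cm [-0.02 -0.01  1.66] t 2.7 q [-0.57  0.09  1.77 -0.02  0.72 -1.53] F [-0.3 -0.4  0.5] w 0.0005
```

View pics/press1.png

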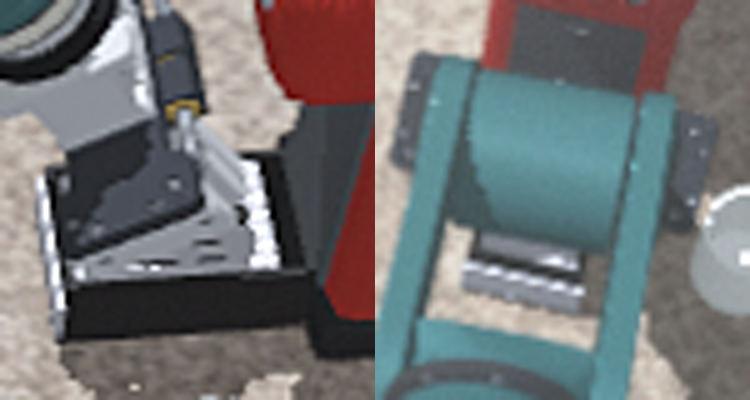

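The tip sits just above the black dot (scene crop (242,215)). The next move presses straight down.

Call:
move_arm(
  deltas=[0, 0, 0, 0, 0, 0.8, 1, 0, 0, 0, 0, 0, 1.6, 1, 0, 0, 0, 0.15, 0, 1.85, 1, 0, 0, 0, 0.3, 0, 2.1, 1, 0, 0, 0, 0.45, 0, 2.3, 1, 0, 0, 0, 0.45, 0, 2.3, 1],
)

```text
time: 3.4
tool_pos: [0.608, -0.329, 0.0478]
ee_rot: [3.139, 0.573, 2.54]
wrist_force: [-0.2, -0.1, -0.2]
width: 0.0006
finger_force: 0.0
```

```bash
python3 - <<'E'
from h import *
go(pt(M,[.039,0,.041]),M[1],33)
print(R.from_euler('z',-M[1]).apply(robot.get_obs()['tool_pos']-M[0]))
E
```

```text
rot [-0.002 -0.003 -0.007] shift cm [ 0.33 -0.02  0.6 ] t 3.4 q [-0.57  0.13  1.77 -0.02  0.67 -1.53] F [-0.2 -0.1 -0.2] w 0.0006
[0.03846884 0.00023821 0.04784036]
```

Call:
move_arm(
  deltas=[0, 0, 0, 0.16, 0, 0.25, 1, 0, 0, 0, 0.32, 0, 0.5, 1, 0, 0, 0, 0.5, 0, 0.75, 1, 0, 0, 0, 0.5, 0, 0.75, 1],
)

```text
time: 3.8
tool_pos: [0.6102, -0.3304, 0.0424]
ee_rot: [3.139, 0.58, 2.54]
wrist_force: [1.1, 0.1, 5.1]
width: 0.0009
finger_force: 2.0
```

```bash
python3 - <<'E'
from h import *
go(pt(M,[.039,0,.036]),M[1],33)
a=snap('scene')
cv2.imwrite('pics/press2.png',cv2.resize(a['image'][215:295,375:450,::-1],None,fx=6,fy=6,interpolation=cv2.INTER_CUBIC))
E
```

```text
rot [-0.002  0.004 -0.007] shift cm [ 0.53 -0.03  0.42] t 3.8 q [-0.57  0.14  1.77 -0.02  0.65 -1.53] F [1.1 0.1 5.1] w 0.0009
```

View pics/press2.png

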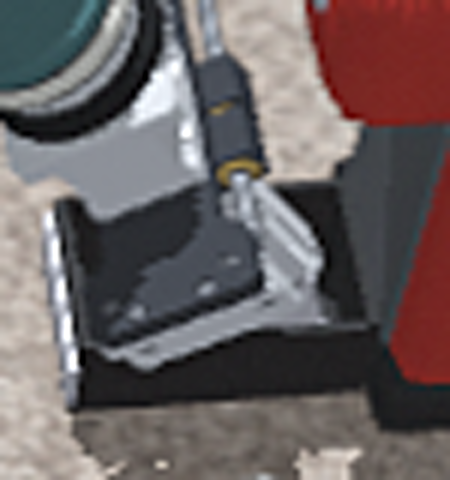

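The grid is tipping: its front edge is at crop (130,355), raised above the rim, with 5 N on the tool. I'll keep pressing to the stop.

Call:
move_arm(
  deltas=[0, 0, 0, 0.11, 0, 0.17, 1, 0, 0, 0, 0.22, 0, 0.34, 1, 0, 0, 0, 0.33, 0, 0.5, 1, 0, 0, 0, 0.33, 0, 0.5, 1],
)

```text
time: 4.25
tool_pos: [0.6125, -0.332, 0.0406]
ee_rot: [3.139, 0.588, 2.54]
wrist_force: [-1.6, -0.3, 10.5]
width: 0.0007
finger_force: 4.8
```

Call:
move_arm(
  deltas=[0, 0, 0, 0.1, 0, 0.15, 1, 0, 0, 0, 0.2, 0, 0.3, 1, 0, 0, 0, 0.2, 0, 0.3, 1],
)

```text
time: 4.55
tool_pos: [0.614, -0.3329, 0.0395]
ee_rot: [3.139, 0.593, 2.54]
wrist_force: [-0.9, -0.2, 14.5]
width: 0.0004
finger_force: 6.4
```

Call:
move_arm(
  deltas=[0, 0, 0, -0.5, 0, -0.8, 1, 0, 0, 0, -1, 0, -1.6, 1, 0, 0, 0, -1, 0, -4, 1, 0, 0, 0, -1, 0, -8, 1, 0, 0, 0, -1, 0, -12, 1, 0, 0, 0, -1, 0, -16, 1, 0, 0, 0, -1, 0, -20, 1, 0, 0, 0, -1, 0, -22, 0],
)

```text
time: 5.35
tool_pos: [0.5156, -0.266, 0.2231]
ee_rot: [3.139, 0.576, 2.54]
wrist_force: [0.3, -0.4, -0.3]
width: 0.0051
finger_force: 0.0
```

Call:
move_arm(
  deltas=[0, 0, 0, 0, 0, -5, -1, 0, 0, 0, 0, 0, -10, -1, 0, 0, 0, 0, 0, -10, -1, 0, 0, 0, 0, 0, -10, -1],
)

```text
time: 5.75
tool_pos: [0.4711, -0.2359, 0.305]
ee_rot: [3.139, 0.575, 2.54]
wrist_force: [1.0, -0.5, -0.7]
width: 0.037
finger_force: 0.0
```

```bash
python3 - <<'E'
from h import *
a=snap('scene');b=snap('top')
def c(s,x,y,w,h): return cv2.resize(s['image'][y:y+h,x:x+w,::-1],(w*5,h*5),interpolation=cv2.INTER_CUBIC)
cv2.imwrite('pics/tip.png',np.hstack([c(a,375,225,75,70),c(b,355,130,75,70)]))
go(pt(M,[-.1,0,.15]),M[1],57)
L=[[-.046,y,.05+z] for z in(0,.018) for y in(-.03,.03)]
print(proj(a,[pt(M,p) for p in L]),proj(b,[pt(M,p) for p in L]))
E
```

```text
rot [-0.003 -0.426 -0.006] shift cm [ 5.85 -0.08 14.21] t 5.85 q [-0.56 -0.4   1.71 -0.02  1.26 -1.53] F [-0.  -0.7 -0.9] w 0.045
[[390.27243142 270.51628167]
 [386.73752483 249.42976604]
 [390.9061849  266.52522702]
 [387.30954792 245.30941625]] [[394.89114598 172.60071985]
 [375.74829121 168.18620864]
 [395.60127612 169.92513136]
 [376.25307659 165.47461091]]
```

View pics/tip.png

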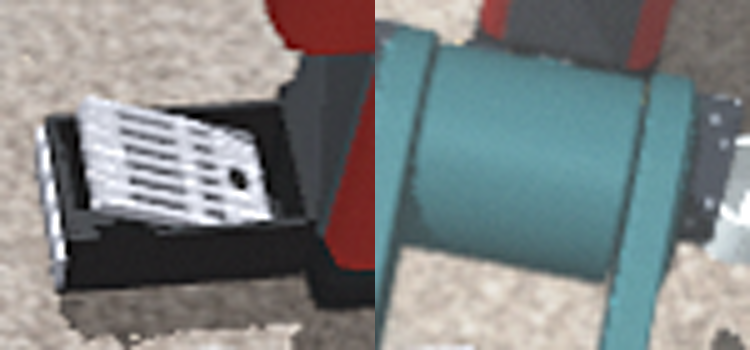

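The grid stays tipped. Its raised front corners are at scene (391.6,244) and (393.6,266).

```bash
python3 - <<'E'
from h import *
a=snap('scene')
px=[(391.9,244.3),(393.9,265.8)]
for z in (.066,.070,.074): print(z,[R.from_euler('z',-M[1]).apply(p-M[0]).round(4).tolist() for p in onz(a,px,z)])
px=[(u,v) for u in range(392,428,3) for v in (250,256,262)]
W=bydepth(a,px); W=R.from_euler('z',-M[1]).apply(W-M[0]); W=W[(W[:,0]<.06)]
k=np.polyfit(W[:,0],W[:,2],1); r=W[:,2]-np.polyval(k,W[:,0]); W=W[r>np.median(r)-.003]; k=np.polyfit(W[:,0],W[:,2],1)
print(k,np.degrees(np.arctan(k[0])),np.polyval(k,[-.04,-.035,.03]), W[:,0].min(),r.std())
E
```

```text
0.066 [[-0.0342, 0.0333, 0.066], [-0.0384, -0.0274, 0.066]]
0.07 [[-0.0349, 0.0307, 0.07], [-0.0391, -0.0298, 0.07]]
0.074 [[-0.0356, 0.028, 0.074], [-0.0398, -0.0322, 0.074]]
[-4.0264786   0.16005947] -76.05244577119034 [0.32111862 0.30098623 0.03926512] -0.22422606213248011 0.09524563548795272
```

```bash
python3 - <<'E'
from h import *
go(pt(M,[-.091,0.000,.106]),M[1],55)
E
```

```text
rot [-0.003 -0.392 -0.006] shift cm [ 7.42 -0.08 18.36] t 5.9 q [-0.56 -0.4   1.71 -0.02  1.26 -1.53] F [-0.5 -0.2 -0.4] w 0.0488
```

Call:
move_arm(
  deltas=[0, -0.13, 0, 2, 0, 4, -1, 0, -0.26, 0, 3.7, 0, 8, -1, 0, -0.39, 0, 5, 0, 12, -1, 0, -0.39, 0, 6.5, 0, 16, -1, 0, -0.39, 0, 7.4, 0, 18.3, -1, 0, -0.39, 0, 7.4, 0, 18.3, -1, 0, -0.39, 0, 7.4, 0, 18.3, -1],
)

```text
time: 6.6
tool_pos: [0.5022, -0.2569, 0.1089]
ee_rot: [3.138, 0.961, 2.539]
wrist_force: [0.1, 0.4, 0.5]
width: 0.0939
finger_force: 0.0
```

```bash
python3 - <<'E'
from h import *
go(pt(M,[-.0255,0.000,.060]),M[1],55)
E
```

```text
rot [-0.004  0.001 -0.005] shift cm [ 0.33 -0.05  8.06] t 6.6 q [-0.55 -0.37  2.28 -0.16  0.27 -1.39] F [0.1 0.4 0.5] w 0.0939
```

```bash
python3 - <<'E'
from h import *
go(pt(M,[-.076,0.000,.109]),M[1],44)
E
```

```text
rot [-0.004  0.193 -0.006] shift cm [-0.79 -0.08  1.11] t 6.6 q [-0.55 -0.37  2.28 -0.16  0.27 -1.39] F [0.1 0.4 0.5] w 0.0939
```

Call:
move_arm(
  deltas=[-0.004, 0.1, -0.006, -0.8, -0.1, 0.5, -1, -0.004, 0.193, -0.006, -0.8, -0.1, 1.1, -1, -0.004, 0.193, -0.006, -0.8, -0.1, 1.1, -1, -0.004, 0.193, -0.006, -0.8, -0.1, 1.1, -1],
)

```text
time: 7.0
tool_pos: [0.5145, -0.2664, 0.114]
ee_rot: [3.141, 0.777, 2.548]
wrist_force: [-1.4, -0.0, -1.5]
width: 0.0939
finger_force: 0.0
```

```bash
python3 - <<'E'
from h import *
go(pt(M,[-.0265,0.000,.0585]),M[1],44)
E
```

```text
rot [0.    0.009 0.   ] shift cm [0.5  0.01 7.3 ] t 7.0 q [-0.56 -0.29  2.11 -0.04  0.55 -1.51] F [-1.4 -0.  -1.5] w 0.0939
```

Call:
move_arm(
  deltas=[0, 0.009, 0, 0.5, 0, 2, -1, 0, 0.009, 0, 0.5, 0, 4, -1, 0, 0.009, 0, 0.5, 0, 5.5, -1, 0, 0.009, 0, 0.5, 0, 6.5, -1, 0, 0.009, 0, 0.5, 0, 7.1, -1, 0, 0.009, 0, 0.5, 0, 7.1, -1],
)

```text
time: 7.6
tool_pos: [0.5508, -0.2908, 0.0554]
ee_rot: [-3.142, 0.761, 2.549]
wrist_force: [0.4, -0.2, -0.4]
width: 0.094
finger_force: 0.0
```

```bash
python3 - <<'E'
from h import *
go(pt(M,[-.0265,0.000,.0585]),M[1],44)
a=snap('scene')
cv2.imwrite('pics/gr.png',cv2.resize(a['image'][210:295,360:460,::-1],None,fx=6,fy=6,interpolation=cv2.INTER_CUBIC))
E
```

```text
rot [ 0.    -0.007  0.   ] shift cm [-0.49  0.01  0.04] t 7.6 q [-0.57 -0.09  2.07 -0.05  0.4  -1.51] F [ 0.4 -0.2 -0.4] w 0.094
```

View pics/gr.png

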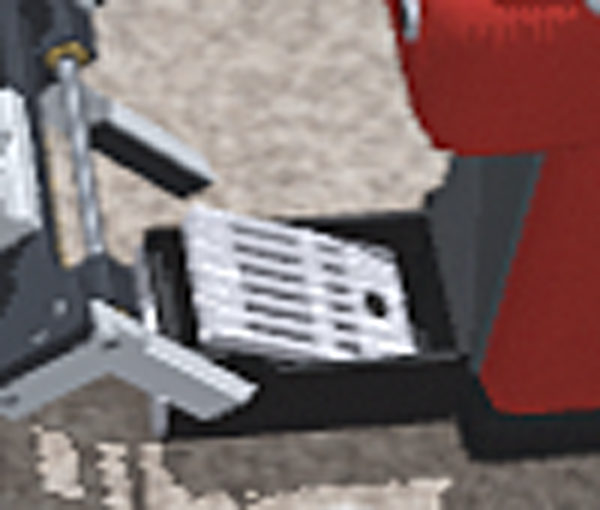

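The fingers straddle the raised end (tips at crop (255,390) and (210,185)) and sit a bit low. I'll raise them 5 mm, then close.

Call:
move_arm(
  deltas=[0, -0.007, 0, -0.25, 0, 0, -1, 0, -0.007, 0, -0.5, 0, 0, -1, 0, -0.007, 0, -0.5, 0, 0, -1],
)

```text
time: 7.95
tool_pos: [0.5547, -0.2934, 0.0609]
ee_rot: [3.141, 0.771, 2.549]
wrist_force: [0.4, -0.4, 0.2]
width: 0.0941
finger_force: 0.0
```

Call:
move_arm(
  deltas=[0, 0, 0, 0, 0, 0, 1, 0, 0, 0, 0, 0, 0, 1, 0, 0, 0, 0, 0, 0, 1, 0, 0, 0, 0, 0, 0, 1, 0, 0, 0, 0, 0, 0, 1, 0, 0, 0, 0, 0, 0, 1],
)

```text
time: 8.55
tool_pos: [0.5541, -0.2931, 0.0595]
ee_rot: [3.141, 0.769, 2.548]
wrist_force: [-0.5, 0.2, 0.6]
width: 0.0595
finger_force: 30.0
```

The gripper reads 59.5 mm opening and 30 N, so it has the grid. Lifting straight up.

Call:
move_arm(
  deltas=[0, 0, 0, -0.5, 0, -0.5, 1, 0, 0, 0, -1.2, 0, -1.2, 1, 0, 0, 0, -2.1, 0, -2.2, 1, 0, 0, 0, -3.5, 0, -3.6, 1, 0, 0, 0, -5.2, 0, -5.4, 1, 0, 0, 0, -7, 0, -7.2, 1, 0, 0, 0, -9, 0, -9.3, 1, 0, 0, 0, -9, 0, -9.3, 1],
)

```text
time: 9.35
tool_pos: [0.5566, -0.2946, 0.1972]
ee_rot: [3.141, 0.781, 2.548]
wrist_force: [0.7, -0.9, -0.5]
width: 0.0598
finger_force: 30.0
```

```bash
python3 - <<'E'
from h import *
a=snap('scene')
cv2.imwrite('pics/lift.png',cv2.resize(a['image'][180:300,340:470,::-1],None,fx=4.5,fy=4.5,interpolation=cv2.INTER_CUBIC))
go(pt(K_,[-.04,0,.26]),K_[1],-5)
E
```

```text
rot [-0.131  0.852 -0.366] shift cm [ 17.22  28.16 -26.23] t 9.4 q [-0.57 -0.24  1.9  -0.03  0.71 -1.53] F [-0.1  0.  -2.9] w 0.0597
```

View pics/lift.png

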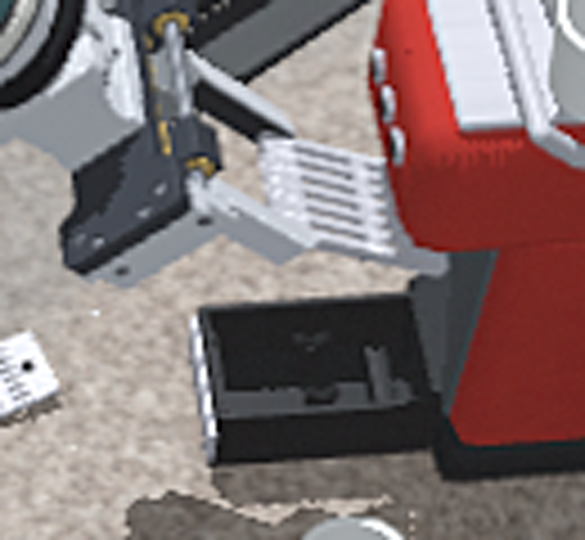

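The grid is clear of the tray and firmly held, but its back end is under the head. I'll back out horizontally and then turn.

Call:
move_arm(
  deltas=[0, 0, 0, 2, 0, -1.9, 1, 0, 0, 0, 4, 0, -3.9, 1, 0, 0, 0, 6.5, 0, -6.3, 1, 0, 0, 0, 9, 0, -8.7, 1, 0, 0, 0, 10, 0, -9.7, 1, 0, 0, 0, 10, 0, -9.7, 1],
)

```text
time: 10.0
tool_pos: [0.4368, -0.2139, 0.1862]
ee_rot: [-3.142, 0.766, 2.549]
wrist_force: [-0.3, -0.0, -2.3]
width: 0.0593
finger_force: 30.0
```

```bash
python3 - <<'E'
from h import *
go(pt(K_,[-.04,0,.26]),K_[1],-5)
print(robot.get_obs()['tool_pos'])
E
```

```text
rot [-0.129  0.843 -0.366] shift cm [  6.68  28.16 -16.66] t 10.0 q [-0.55 -0.62  2.15 -0.04  0.85 -1.52] F [-0.3 -0.  -2.3] w 0.0593
[ 0.43678568 -0.21390541  0.18617692]
```

Call:
move_arm(
  deltas=[-0.02, 0.12, -0.05, 0.5, 3, -3, 1, -0.04, 0.24, -0.1, 1.6, 6.5, -5, 1, -0.06, 0.36, -0.16, 2.6, 10, -7, 1, -0.08, 0.48, -0.21, 3.6, 13.5, -9, 1, -0.1, 0.6, -0.26, 4.6, 17, -11, 1, -0.11, 0.72, -0.31, 5.5, 21, -13, 1, -0.13, 0.84, -0.37, 6.2, 25, -15, 1, -0.13, 0.84, -0.37, 6.7, 28.2, -16.7, 1],
)

```text
time: 10.8
tool_pos: [0.4633, 0.1118, 0.2584]
ee_rot: [-3.138, -0.089, 2.929]
wrist_force: [-0.6, 0.0, -2.5]
width: 0.0591
finger_force: 30.0
```

Call:
move_arm(
  deltas=[0, 0, 0, 0, 0, 0, 1, 0, 0, 0, 0, 0, 0, 1],
)

```text
time: 11.0
tool_pos: [0.4609, 0.1107, 0.2608]
ee_rot: [-3.138, -0.084, 2.93]
wrist_force: [-0.2, -0.0, -1.7]
width: 0.0596
finger_force: 30.0
```

```bash
python3 - <<'E'
from h import *
go(pt(K_,[-.04,0,.26]),K_[1],-5)
a=snap('scene'); b=snap('top')
def c(s,x,y,w,h): return cv2.resize(s['image'][y:y+h,x:x+w,::-1],(w*4,h*4),interpolation=cv2.INTER_CUBIC)
cv2.imwrite('pics/ov.png',np.hstack([c(a,230,90,100,130),c(b,230,130,100,130)]))
E
```

```text
rot [-0.004  0.004  0.005] shift cm [ 0.24 -0.02  0.1 ] t 11.0 q [ 0.1  -0.03  1.38  0.02  1.87 -1.25] F [-0.2 -0.  -1.7] w 0.0596
```

View pics/ov.png

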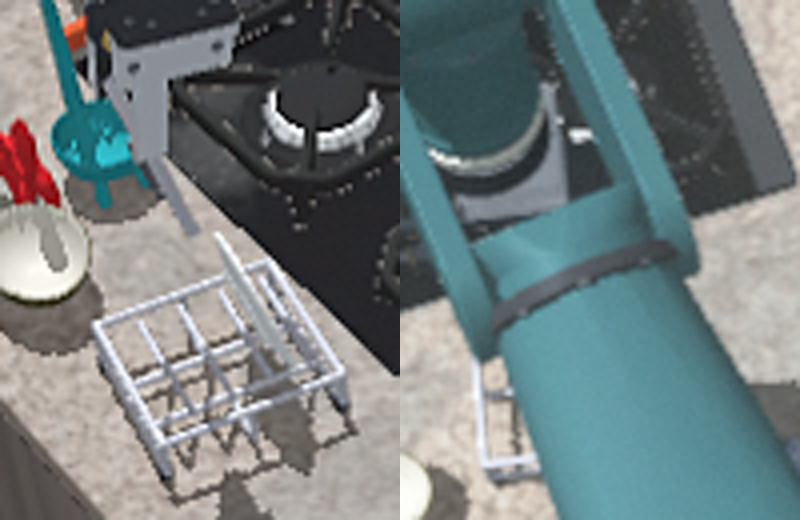

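The grid hangs from the gripper. In the scene crop its side edge runs from (158,155) to (192,232), so its inclination can be read from that.

```bash
python3 - <<'E'
from h import *
a=snap('scene'); Z=R.from_euler('z',-K_[1])
o=Z.apply(np.array(a['origin'])-K_[0]); T=Z.apply(robot.get_obs()['tool_pos']-K_[0]); print('tcp',T)
g=a['image'][118:155,262:286]
import sys
d=Z.apply(rays(a,[(230+u/4-.4,90+v/4-.4) for u,v in [(160,158),(180,155),(184,232),(200,228)]]))
for y in (-.03,): 
    P=o+d*((T[1]+y-o[1])/d[:,1])[:,None]; print(P.round(4))
# depth points of grid
px=[(u,v) for v in range(126,152) for u in range(264,284)]
W=Z.apply(bydepth(a,px)-K_[0]); k=(abs(W[:,1]-T[1])<.045)&(W[:,2]>.1)&(W[:,2]<.27); W=W[k]
for r in W[np.argsort(-W[:,2])][::3]: print(r.round(3))
E
```

```text
tcp [-0.03818485 -0.00125447  0.26187196]
[[-0.029  -0.0313  0.258 ]
 [-0.0165 -0.0313  0.2551]
 [-0.0202 -0.0313  0.1918]
 [-0.0096 -0.0313  0.1905]]
[-0.038 -0.04   0.269]
[-0.044 -0.034  0.263]
[-0.032 -0.035  0.256]
[-0.033 -0.029  0.255]
[-0.035 -0.034  0.253]
[-0.032 -0.032  0.25 ]
[-0.029 -0.032  0.249]
[-0.03  -0.033  0.247]
[-0.032 -0.031  0.243]
[-0.024 -0.03   0.242]
[-0.03  -0.031  0.236]
[-0.023 -0.031  0.236]
[-0.028 -0.03   0.234]
[-0.031 -0.012  0.23 ]
[-0.026 -0.032  0.228]
[-0.021 -0.031  0.228]
[-0.029 -0.006  0.227]
[-0.029 -0.025  0.227]
[-0.028 -0.029  0.226]
[-0.021 -0.032  0.226]
[-0.032 -0.005  0.224]
[-0.033 -0.027  0.223]
[-0.026 -0.029  0.222]
[-0.029 -0.023  0.222]
[-0.023 -0.029  0.221]
[-0.024 -0.031  0.219]
[-0.023 -0.033  0.217]
[-0.025 -0.031  0.213]
[-0.018 -0.033  0.211]
[-0.022 -0.035  0.208]
[-0.014 -0.028  0.205]
[-0.017 -0.028  0.203]
[-0.021 -0.031  0.201]
[-0.019 -0.031  0.196]
[-0.019 -0.032  0.194]
[-0.014 -0.03   0.19 ]
[-0.014 -0.032  0.188]
[-0.017 -0.031  0.185]
```

```bash
python3 - <<'E'
from h import *
a=snap('scene'); Z=R.from_euler('z',-K_[1])
v,u=np.nonzero(a['depth'][148:212,245:330]>0); px=np.c_[u+245,v+148]
W=Z.apply(bydepth(a,px)-K_[0])
k=(abs(W[:,1])<.024)&(W[:,2]>.06)&(W[:,2]<.085); print(np.round(np.sort(W[k][:,0]),3))
k2=k&(W[:,2]>.066); print(np.c_[W[k2].round(3)][np.argsort(W[k2][:,0])][:40])
r=(W[:,2]>.03)&(W[:,2]<.05)
for s in(-1,1):
  q=r&(abs(W[:,1])<.05)&(W[:,0]*s>.055); print('xrim',np.median(W[q][:,0]),q.sum())
  q=r&(abs(W[:,0])<.055)&(W[:,1]*s>.05); print('yrim',np.median(W[q][:,1]),q.sum(),np.polyfit(W[q][:,0],W[q][:,1],1))
E
```

```text
[-0.046 -0.046 -0.046 -0.046 -0.046 -0.046 -0.045 -0.045 -0.045 -0.045
 -0.045 -0.044 -0.044 -0.044 -0.043 -0.043 -0.043 -0.043 -0.043 -0.042
 -0.042 -0.042 -0.042 -0.041 -0.04  -0.04  -0.017 -0.016 -0.015 -0.015
 -0.015 -0.015 -0.015 -0.015 -0.015 -0.014 -0.014 -0.014 -0.014 -0.014
 -0.014 -0.013 -0.013 -0.013 -0.013 -0.013 -0.013 -0.012 -0.012 -0.012
 -0.011 -0.011 -0.01  -0.009  0.013  0.014  0.014  0.014  0.015  0.015
  0.015  0.015  0.016  0.016  0.016  0.016  0.016  0.016  0.016  0.016
  0.017  0.017  0.017  0.017  0.017  0.018  0.018  0.019  0.019  0.019
  0.021  0.021  0.024  0.024  0.026  0.026  0.042  0.043  0.043  0.044
  0.044  0.044  0.045  0.045  0.046  0.046  0.046  0.046  0.046  0.046
  0.046  0.047  0.047  0.047  0.047  0.047  0.048  0.048  0.048  0.049
  0.049  0.049  0.05   0.051]
[[-0.046 -0.005  0.072]
 [-0.046 -0.02   0.075]
 [-0.046  0.01   0.073]
 [-0.046 -0.011  0.074]
 [-0.046  0.019  0.072]
 [-0.046  0.004  0.075]
 [-0.045 -0.002  0.072]
 [-0.045  0.013  0.074]
 [-0.045  0.007  0.067]
 [-0.045 -0.009  0.076]
 [-0.045 -0.021  0.068]
 [-0.044 -0.02   0.07 ]
 [-0.044 -0.012  0.07 ]
 [-0.044 -0.02   0.074]
 [-0.043  0.003  0.071]
 [-0.043  0.002  0.076]
 [-0.043  0.018  0.072]
 [-0.043 -0.004  0.074]
 [-0.043 -0.011  0.072]
 [-0.042  0.013  0.073]
 [-0.042 -0.01   0.075]
 [-0.042  0.015  0.066]
 [-0.042 -0.014  0.071]
 [-0.041 -0.019  0.067]
 [-0.04  -0.024  0.068]
 [-0.017  0.004  0.073]
 [-0.016  0.012  0.072]
 [-0.015 -0.007  0.071]
 [-0.015  0.014  0.074]
 [-0.015 -0.013  0.069]
 [-0.015  0.023  0.069]
 [-0.015 -0.014  0.073]
 [-0.015  0.     0.075]
 [-0.015  0.002  0.07 ]
 [-0.014 -0.005  0.072]
 [-0.014  0.011  0.069]
 [-0.014  0.011  0.072]
 [-0.014 -0.017  0.072]
 [-0.014 -0.01   0.072]
 [-0.013 -0.022  0.069]]
xrim -0.06435467436275288 63
yrim -0.06179396863677667 91 [ 0.0119799  -0.06144005]
xrim 0.06964525111259263 87
yrim 0.059069129186441624 98 [-0.53978158  0.06748717]
```

```bash
python3 - <<'E'
from h import *
go(pt(K_,[-.054,-.001,.165]),K_[1],-5)
go(pt(K_,[-.035,-.001,.095]),K_[1],-5)
E
```

```text
rot [-0.003  0.005  0.002] shift cm [0.77 0.06 9.81] t 11.2 q [ 0.1  -0.03  1.38  0.02  1.87 -1.25] F [ 1.  -0.4 -2. ] w 0.0594
rot [-0.003  0.005  0.002] shift cm [-1.7   0.08 16.63] t 11.2 q [ 0.1  -0.03  1.38  0.02  1.87 -1.25] F [ 1.  -0.4 -2. ] w 0.0594
```

Call:
move_arm(
  deltas=[0, 0.005, 0, 0.3, 0, 2, 1, 0, 0.005, 0, 0.6, 0, 4.5, 1, 0, 0.005, 0, 0.8, 0, 7, 1, 0, 0.005, 0, 0.8, 0, 9, 1, 0, 0.005, 0, 0.8, 0, 9.8, 1, 0, 0.005, 0, 0.8, 0, 9.8, 1, 0, 0.005, 0, 0.8, 0, 9.8, 1],
)

```text
time: 11.9
tool_pos: [0.4449, 0.1132, 0.1667]
ee_rot: [-3.14, -0.085, 2.928]
wrist_force: [0.0, -0.3, -1.7]
width: 0.0596
finger_force: 30.0
```

```bash
python3 - <<'E'
from h import *
go(pt(K_,[-.035,-.001,.095]),K_[1],-5)
a=snap('scene'); Z=R.from_euler('z',-K_[1]); T=Z.apply(robot.get_obs()['tool_pos']-K_[0]); print(T)
v,u=np.nonzero(a['depth'][130:190,240:310]>0); px=np.c_[u+240,v+130]
W=Z.apply(bydepth(a,px)-K_[0]); k=(abs(W[:,1]-T[1]+.031)<.004)&(W[:,2]>.08)&(W[:,2]<T[2]-.01)&(abs(W[:,0]-T[0])<.05); W=W[k]
c=np.polyfit(W[:,2],W[:,0],1); print(len(W),W[:,2].min(),np.degrees(np.arctan(c[0])),np.polyval(c,[.087,.15]))
cv2.imwrite('pics/entry.png',cv2.resize(a['image'][110:215,230:330,::-1],None,fx=5,fy=5,interpolation=cv2.INTER_CUBIC))
E
```

```text
rot [-0.002  0.002  0.003] shift cm [-2.47 -0.01  6.99] t 11.9 q [ 0.11 -0.04  1.58  0.03  1.68 -1.25] F [ 0.  -0.3 -1.7] w 0.0596
[-0.05339234 -0.00062463  0.1670927 ]
60 0.09234314835684754 -15.060866423413072 [-0.02780041 -0.04475296]
```

View pics/entry.png

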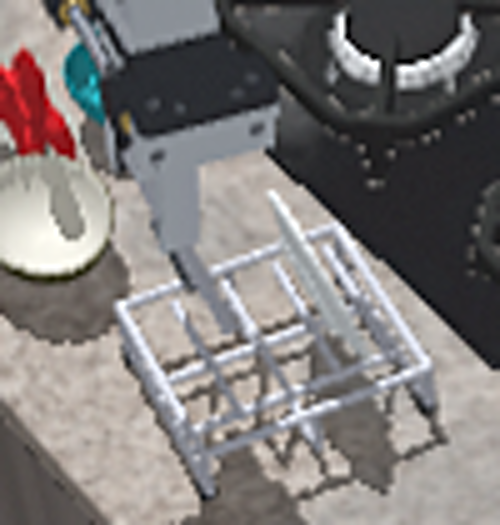

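```bash
python3 - <<'E'
from h import *
a=snap('scene'); Z=R.from_euler('z',-K_[1])
print(Z.apply(bydepth(a,[(255,125),(250,118),(244,105),(238,80),(233,63),(233,130),(229,122)])-K_[0]).round(3))
E
```

```text
[[-0.064 -0.036  0.289]
 [-0.056  0.032  0.253]
 [-0.063  0.042  0.29 ]
 [-0.006  0.305  0.16 ]
 [-0.098 -0.081  0.503]
 [-0.067  0.221  0.058]
 [-0.066  0.261  0.057]]
```

Call:
move_arm(
  deltas=[0, 0, 0, 0.2, 0, 0, 1, 0, 0, 0, 0.35, 0, 0, 1, 0, 0, 0, 0.35, 0, 0, 1, 0, 0, 0, 0, 0, 1, 1, 0, 0, 0, -0.3, 0, 2, 1, 0, 0, 0, -0.65, 0, 3, 1, 0, 0, 0, -0.65, 0, 3, 1],
)

```text
time: 12.7
tool_pos: [0.4469, 0.1124, 0.1324]
ee_rot: [-3.138, -0.092, 2.928]
wrist_force: [-0.3, 0.0, -2.1]
width: 0.0596
finger_force: 30.0
```

```bash
python3 - <<'E'
from h import *
a=snap('scene'); Z=R.from_euler('z',-K_[1]); o=robot.get_obs();T=Z.apply(o['tool_pos']-K_[0]); print(T,o['wrist_force'])
v,u=np.nonzero(a['depth'][130:200,240:310]>0); px=np.c_[u+240,v+130]
W=Z.apply(bydepth(a,px)-K_[0]); k=(abs(W[:,1]-T[1]+.031)<.004)&(W[:,2]>.05)&(W[:,2]<T[2]-.01)&(abs(W[:,0]-T[0])<.05); W=W[k]
c=np.polyfit(W[:,2],W[:,0],1); print(len(W),W[:,2].min(),np.degrees(np.arctan(c[0])),np.polyval(c,[.06,.071,.12]))
E
```

```text
[-0.05123463 -0.00101396  0.1334531 ] [-0.23621712  0.8316431  -2.36338394]
58 0.05691875866783502 -14.65872896552283 [-0.02828434 -0.03116167 -0.04397886]
```

Call:
move_arm(
  deltas=[0, 0, 0, -0.4, 0, 0, 1, 0, 0, 0, -0.75, 0, 1, 1, 0, 0, 0, -1.15, 0, 2, 1, 0, 0, 0, -1.5, 0, 3, 1, 0, 0, 0, -1.6, 0, 3.4, 1, 0, 0, 0, -1.6, 0, 3.4, 1],
)

```text
time: 13.35
tool_pos: [0.46, 0.1097, 0.0985]
ee_rot: [-3.139, -0.09, 2.929]
wrist_force: [-0.1, 0.6, -1.7]
width: 0.0594
finger_force: 30.0
```

```bash
python3 - <<'E'
from h import *
a=snap('scene'); Z=R.from_euler('z',-K_[1]); o=robot.get_obs();T=Z.apply(o['tool_pos']-K_[0]); print(T,o['wrist_force'],o['ee_rot'])
v,u=np.nonzero(a['depth'][130:200,240:310]>0); px=np.c_[u+240,v+130]
W=Z.apply(bydepth(a,px)-K_[0]); k=(abs(W[:,1]-T[1]+.031)<.004)&(W[:,2]>.02)&(W[:,2]<T[2]-.01)&(abs(W[:,0]-T[0])<.05); W=W[k]
c=np.polyfit(W[:,2],W[:,0],1); print(len(W),W[:,2].min(),np.degrees(np.arctan(c[0])),np.polyval(c,[.02,.071,.08]))
E
```

```text
[-0.03777217 -0.00078989  0.09929796] [ 3.72202129e-01  5.50009098e-04 -2.26606639e+00] [-3.13908906 -0.08818876  2.92881758]
60 0.023802704516396433 -8.43716218933234 [-0.01950188 -0.02706671 -0.02840168]
```

Call:
move_arm(
  deltas=[0, 0, 0, -0.05, 0, 0.2, 1, 0, 0, 0, -0.1, 0, 0.35, 1, 0, 0, 0, -0.15, 0, 0.5, 1, 0, 0, 0, -0.15, 0, 0.5, 1],
)

```text
time: 13.8
tool_pos: [0.4618, 0.1096, 0.0947]
ee_rot: [-3.139, -0.087, 2.929]
wrist_force: [-0.3, -0.2, -1.9]
width: 0.0596
finger_force: 30.0
```

Call:
move_arm(
  deltas=[0, 0, 0, -0.03, 0, 0.1, 1, 0, 0, 0, -0.06, 0, 0.2, 1, 0, 0, 0, -0.06, 0, 0.2, 1],
)

```text
time: 14.1
tool_pos: [0.4622, 0.1095, 0.0926]
ee_rot: [-3.139, -0.087, 2.929]
wrist_force: [0.7, -0.5, -0.9]
width: 0.0597
finger_force: 30.0
```

Call:
move_arm(
  deltas=[0, 0, 0, -0.03, 0, 0.1, 1, 0, 0, 0, -0.06, 0, 0.2, 1, 0, 0, 0, -0.06, 0, 0.2, 1],
)

```text
time: 14.4
tool_pos: [0.4628, 0.1095, 0.092]
ee_rot: [-3.14, -0.086, 2.929]
wrist_force: [-2.4, -0.7, 5.6]
width: 0.0594
finger_force: 30.0
```

Call:
move_arm(
  deltas=[0, 0, 0, -0.03, 0, 0.1, 1, 0, 0, 0, -0.06, 0, 0.2, 1, 0, 0, 0, -0.06, 0, 0.2, 1],
)

```text
time: 14.7
tool_pos: [0.4633, 0.1094, 0.0919]
ee_rot: [-3.14, -0.086, 2.929]
wrist_force: [-4.1, 0.2, 11.9]
width: 0.0595
finger_force: 30.0
```

The grid is seated on the floor wires at the expected height. I'll ease the load, then release.

Call:
move_arm(
  deltas=[0, 0, 0, 0.1, 0, -0.3, 1, 0, 0, 0, 0.1, 0, -0.3, 1, 0, 0, 0, 0.1, 0, -0.3, 0.2, 0, 0, 0, 0.1, 0, -0.3, 0, 0, 0, 0, 0.1, 0, -0.3, -0.5, 0, 0, 0, 0.1, 0, -0.3, -1, 0, 0, 0, 0.1, 0, -0.3, -1, 0, 0, 0, 0.1, 0, -0.3, -1],
)

```text
time: 15.5
tool_pos: [0.4622, 0.1095, 0.0914]
ee_rot: [-3.139, -0.087, 2.929]
wrist_force: [-0.2, -0.2, -0.3]
width: 0.088
finger_force: 0.0
```

Call:
move_arm(
  deltas=[0, 0, 0, 0, 0, 0, -1, 0, 0, 0, 0, 0, -1, -1, 0, 0, 0, 0, 0, -3, -1, 0, 0, 0, 0, 0, -6, -1, 0, 0, 0, 0, 0, -10, -1, 0, 0, 0, 0, 0, -14, -1, 0, 0, 0, 0, 0, -18, -1, 0, 0, 0, 0, 0, -18, -1],
)

```text
time: 16.3
tool_pos: [0.4804, 0.1068, 0.2787]
ee_rot: [3.14, -0.074, 2.929]
wrist_force: [0.9, -0.3, 0.7]
width: 0.0936
finger_force: 0.0
```

```bash
python3 - <<'E'
from h import *
a=snap('scene'); print(robot.get_obs()['wrist_force'],robot.get_obs()['tool_pos'])
cv2.imwrite('pics/fin.png',cv2.resize(a['image'][110:300,220:440,::-1],None,fx=3,fy=3,interpolation=cv2.INTER_CUBIC))
E
```

```text
[ 0.61893505 -1.16871762 -0.21022217] [0.47936968 0.10669061 0.275371  ]
```

View pics/fin.png

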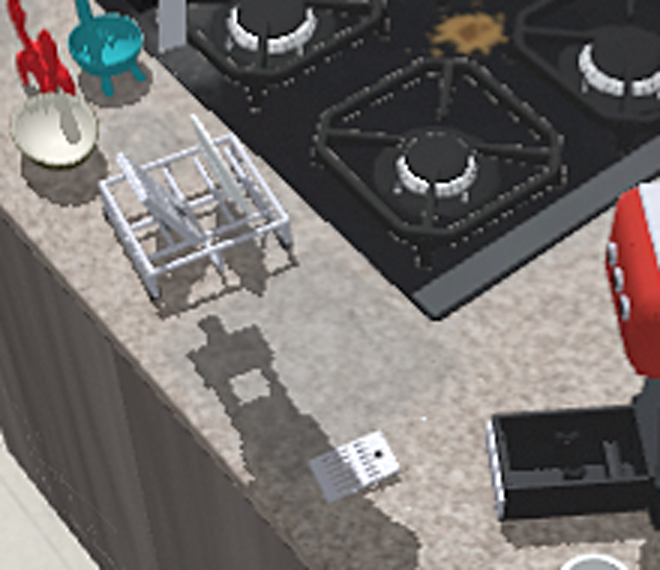

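The grid now stands in the front slot, leaning with the hoops (crop (155,200)). The cup and bowl have not moved, and the gripper is clear.

```bash
python3 -c "
from bench import robot
print(robot.close_job())"
```

```text
the job is handed in; nothing more can be done
None
```

I pressed the drip grid to tip it up, lifted it out by its raised end, and stood it in the rack's free front slot. The cup and bowl were left where they were, and the job was handed in at about 16 s.

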